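# Centre the model chimney on its display stand

## Robot

A 7-joint arm with a two-finger parallel gripper is mounted at the origin on a cart in front of the work surface, level with it; the furniture and walls round the work are solid. World frame = base frame: x ahead of the robot, y to its left, z up, the work surface at z = 0. Lengths are in m, angles in rad, forces in N, time in s.
With the tool pointing down it reaches from about 0.425 to 0.925 m from the base axis. Payload 6.8 kg.
Tool frame: the origin (TCP) lies at the very end of the fingers, on their centre line; the grasp point (between the pads) lies 19 mm behind it (r.grip_point_offset is the distance from the TCP to the grasp point, in m); z points along the fingers, y is the line along which they close (so a half turn about z gives the same grasp; the last joint's range is limited). The gripper opens to 85 mm and grips with 20 to 120 N. Pads are 22 mm wide; open, the fingers measure 114 mm over their backs; the gripper's body (76 mm by 85 mm) begins 54 mm behind the grasp point. The pads swing forward as they close: fully open they stand 13 mm farther back than shut.
Start: joints at [-1.209, 0.477, 0.022, 1.555, -0.011, 1.109, -0.083], TCP at [0.306, 0.602, 0.231] pointing down, gripper open.
Joint ranges: [-2.96, 2.96], [-0.34, 2.1], [-1.41, 1.46], [0.24, 2.44], [-1.37, 4.51], [0.17, 1.92], [-2.96, 2.96]. Speed limits (rad/s): [2.39, 2.39, 3.14, 3.14, 3.14, 3.14, 3.14].

## Interface

Orientations are given as a rotation vector (axis times angle).
In Python, from bench import status, eyes, r gives the robot as it stands.
- The arm moves only by the shell command python3 -m crank 'ROWS' [OPENING] [FORCE]. ROWS is JSON, a list of rows, each a list of 6 numbers: the shift along the tool's x, y, z normalised to -1 to 1, where 1 is 0.02 m, then the turn, a rotation vector about the tool's x, y, z normalised to -1 to 1, where 1 is 45 degrees. A call has 1 to 12 rows; each row shifts and turns the commanded pose from where the row before left it, along the tool's axes as they then stand; what a row does not reach is not made up. A row lasts 1/10 s, in which the tool goes at most 50 mm and 8.59 degrees, less where a joint would pass 70% of its speed; a pose out of reach is approached as far as the arm can. A call with a number of a shift or a turn outside -1 to 1 is refused whole. A call with a gripper value outside its range is refused whole. OPENING is the opening, from 0 (shut) to 1 (fully open), set as the call begins (- or left out, the last holds). The fingers move at their own pace and stop on an object; FORCE is the grip in N (left out, the last holds). Time passes only in rows, so rows that do not move let the fingers close. It gives the time, the measured TCP pose, the force, the opening and the grip force at its end, in the units of the state.
- status.get_obs(): the state, without advancing time (a new reading comes with each control period).
- eyes.grab_frame(name): name is "side" or "top"; returns a dict with "image" (400x640x3 uint8, red, green, blue), "depth" (400x640 float32, m along the optical axis (not along the pixel's ray), 0 where there is no reading), "fovy" (degrees; the focal length in pixels is half the picture's height over the tangent of half this angle, whatever the lens; pixels are square), "cx", "cy" (the principal point, pixels), "world_to_cam" (4x4, takes a point from world to camera coordinates). Camera axes: x right, y up, looking along -z (the intrinsics and any distortion apply to the point x, -y, -z); pixel columns grow to the right and rows downward; lengths in m; the calibration is good to about 2 mm. A picture is of the moment at which its call begins.
- r.hand_in(): hands the job in; it is judged then, once.
The state is a dict: "clock": time; "joints": joint angles; "qvel": joint speeds; "tau": joint torques, N m; "tcp_pos": TCP position; "orientation": TCP orientation; "contact_force": force on the tool from outside, world axes, zero at the start; "moment": the same for the moment, N m; "grip_width": finger opening in m; "gripper_force": force on a finger pad.
Only numpy, scipy, OpenCV 4.12 (cv2) and the standard library are available. Lean on these libraries where they do the work, as an engineer would, in place of code of your own. Each camera call takes 0.05 s, during which the arm holds its last target. There are 200 camera calls.

## Task

The little model factory chimney stands well off the middle of its round display stand. Without grasping or lifting it, nudge its foot gently with the fingertips until it stands upright in the middle of the stand's top, as centred as the eye can judge. Do not knock it over or off, and leave the other things on the mat where they are.

Things in the scene. Friction and masses are not known exactly. Their poses are not given: they have to be found in the camera images.
- chimney: Loose top-heavy brick model chimney, 60 mm tall, 60 g; origin: centre of its underside, z up. Widest is the round concrete foot, 28 mm across, 2 to 12 mm above the underside (below it a 22 mm ring); the shaft tapers from 21 to 15 mm, the crown is 20 mm. Pushed at the foot it slides, pushed higher it topples. Starts 10 to 16 mm off the stand's middle, towards the robot or to either side.
- stand_top (a point): Centre of the flat round top of the dark turned wooden stand: top 56 mm across, foot 72 mm, 30 mm high, fixed on a 3 mm grey mat; its top is 33 mm above the work surface. Things nearer than 100 mm are lower than its top; the bottles (up to 88 mm) stand farther off. The layout's edge rail, top at 68 mm, runs along y behind it at x = 0.574, 50 mm or more from this point.
- glue_bottle: White glue bottle with a blue cap, 32 mm across, 83 mm tall, standing loose on the mat; origin at the centre of its underside. Leave alone.
- oil_bottle: Dropper bottle with a thin red spout, 25 mm across, 85 mm tall, standing loose on the mat; origin at the centre of its underside. Leave alone.
- paint_pot: Round paint tinlet, 32 mm across, 28 mm tall, loose on the mat; origin at the centre of its underside. Leave alone.
- track_rubber: Brown cleaning block, 23 x 52 x 13 mm, lying loose on the mat; origin at the centre of its underside, long side along its y. Leave alone.
- wheelset_1: Spare metal wheelset, 12 x 24 x 12 mm, lying loose on the mat; origin at the centre of its underside, axle along its y. Leave alone.
- tweezers: Steel tweezers, 13 x 113 x 7 mm, lying loose on the mat; origin at the centre of the underside, long side along its y. Leave alone.
Things that resemble listed ones, but are neither listed nor needed, are in the scene too. What is shaped like the chimney but green, turquoise or yellow is not meant.

How it is judged:
At the end, for the whole second after the job is handed in: The chimney stands upright (within 3 degrees) and at rest on the top of the stand, its foot's centre within 4 mm of the centre of the top (horizontal distance between chimney and stand_top below 0.004 m and angle between chimney's own z axis and vertical below 0.05 rad and z of chimney in the frame of stand_top between -0.002 and 0.002 m and linear speed of chimney below 0.01 m/s); the robot touches nothing.
It fails at once if the chimney is knocked over (leans more than 20 degrees) (angle between chimney's own z axis and vertical above 0.35 rad).
It fails at once if the chimney is lifted or carried (more than 7 mm above the stand's top) (z of chimney in the frame of stand_top above 0.007 m).
It fails at once if the chimney drops off the stand (z of chimney in the frame of stand_top below -0.006 m).
It fails at once if the chimney is pinched or struck hard (more than 8 N from the robot) (contact force between any of the arm, the fingers and chimney above 8 N).
It fails at once if a bystander is moved more than 15 mm (distance of any of glue_bottle, oil_bottle, paint_pot, track_rubber, wheelset_1, tweezers from where it was at the start of the episode above 0.015 m).
It also fails if it takes over 58 s, if anything falls off the work surface, if the arm or the gripper's body presses on something with over 40 N, if the wrist force passes 120 N, or if a joint passes its speed limit or range.

## Working session

There is one attempt and no reset: what is moved stays moved. The work goes in short steps, Python scripts to look and compute and a shell command to move; the robot and the scene stay as the last step left them, time stands still between calls to the robot, and variables do not carry over. Pictures are saved under pics/ and viewed, at most 10 in all, crops included, and the job is handed in when it is done.

```bash
ls; mkdir -p pics; python3 - <<'E'
from bench import status, eyes, r
import cv2,numpy as np
o=status.get_obs();print({k:np.round(v,3).tolist() for k,v in o.items()})
for n in("top","side"):
    f=eyes.grab_frame(n);cv2.imwrite(f"pics/{n}0.png",f["image"][:,:,::-1]);np.savez(f"{n}0.npz",**f)
    print(n,f["fovy"],f["cx"],f["cy"],np.round(f["world_to_cam"],3).tolist(),[k for k in f])
E
```

```text
pics
{'clock': 0.0, 'joints': [-1.209, 0.478, 0.022, 1.556, -0.011, 1.109, -0.083], 'qvel': [-0.002, -0.001, -0.001, 0.001, 0.0, -0.001, -0.0], 'tau': [0.0, -59.646, 1.608, -28.12, 0.012, 0.01, -0.0], 'tcp_pos': [0.305, 0.601, 0.23], 'orientation': [-0.731, -3.055, 0.003], 'contact_force': [0.356, 1.274, -0.507], 'moment': [-0.03, 0.031, -0.049], 'gripper_force': 0.0, 'grip_width': 0.085}
top 53.32842966318453 316.00622101270176 195.84790572990525 [[-0.022, -1.0, -0.012, 0.018], [0.996, -0.023, 0.082, -0.482], [-0.082, -0.01, 0.997, -0.938], [0.0, 0.0, 0.0, 1.0]] ['image', 'depth', 'fovy', 'cx', 'cy', 'world_to_cam']
side 46.28865483776468 314.50643792141403 201.85098475089944 [[-0.805, -0.592, 0.025, 0.399], [0.337, -0.422, 0.842, -0.217], [-0.488, 0.686, 0.54, -0.777], [0.0, 0.0, 0.0, 1.0]] ['image', 'depth', 'fovy', 'cx', 'cy', 'world_to_cam']
```

View pics/top0.png

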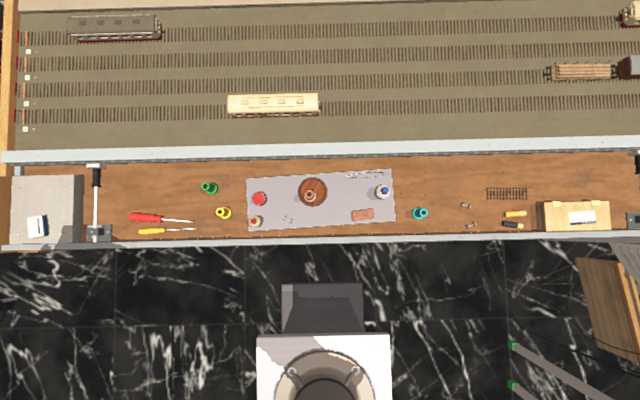

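View pics/side0.png

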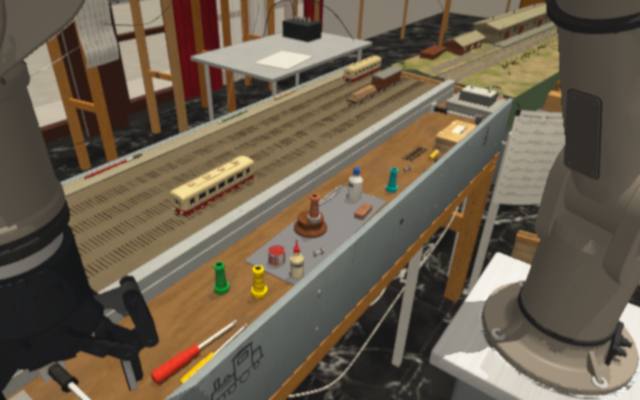

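The top view shows the stand at about (312,191) with the brick chimney on it, at (314,210) in the side view. Lookalikes are green (209,188), yellow (223,212) and turquoise (420,213). I choose the brick one on the dark stand, and will check it in a close crop and measure it.

```bash
cat > h.py <<'E'
import numpy as np,cv2
from bench import status,eyes,r
def cloud(f):
    d=f["depth"].astype(float);H,W=d.shape;F=H/2/np.tan(np.radians(f["fovy"])/2)
    v,u=np.mgrid[:H,:W];p=np.stack([(u-f["cx"])/F*d,-(v-f["cy"])/F*d,-d],-1)
    M=np.linalg.inv(f["world_to_cam"]);return p@M[:3,:3].T+M[:3,3]
def proj(f,P):
    M=f["world_to_cam"];F=f["depth"].shape[0]/2/np.tan(np.radians(f["fovy"])/2)
    c=np.atleast_2d(P)@M[:3,:3].T+M[:3,3];return np.c_[f["cx"]-F*c[:,0]/c[:,2],f["cy"]+F*c[:,1]/c[:,2]]
E
python3 - <<'E'
from h import *
a=np.load("top0.npz");b=np.load("side0.npz")
for n,f,(u0,v0,u1,v1) in(("top",a,(270,155,350,235)),("side",b,(274,170,354,250))):
    P=cloud(f)[v0:v1,u0:u1].reshape(-1,3)
    for lo,hi in((.025,.029),(.029,.037),(.037,.047),(.05,.08),(.085,.1)):
        m=(P[:,2]>lo)&(P[:,2]<hi)&(P[:,0]<.56)
        q=P[m]
        if len(q):
            c=np.median(q,0); q=q[np.hypot(*(q-c)[:,:2].T)<.045]
            print(n,lo,hi,len(q),q.mean(0).round(4),q.min(0).round(4),q.max(0).round(4))
ims=[cv2.resize(f["image"][v0:v1,u0:u1,::-1],(400,400),interpolation=cv2.INTER_CUBIC) for f,(u0,v0,u1,v1) in((a,(287,165,337,215)),(b,(284,185,334,235)))]
cv2.imwrite("pics/crop0.png",np.hstack(ims))
E
```

```text
top 0.025 0.029 5 [0.4839 0.0006 0.0285] [ 0.4688 -0.0048  0.0281] [0.5116 0.0052 0.029 ]
top 0.029 0.037 314 [0.4987 0.0131 0.0325] [ 0.4684 -0.0121  0.0291] [0.5213 0.0428 0.0366]
top 0.037 0.047 29 [0.4753 0.0198 0.0442] [0.468  0.0093 0.039 ] [0.4916 0.033  0.0467]
top 0.05 0.08 12 [0.4747 0.02   0.0582] [0.4719 0.0116 0.0501] [0.4809 0.0303 0.0701]
top 0.085 0.1 61 [0.481  0.0216 0.0922] [0.4718 0.0131 0.0863] [0.4896 0.0311 0.0959]
side 0.025 0.029 27 [0.4819 0.0329 0.0274] [0.4678 0.0045 0.025 ] [0.5097 0.045  0.0289]
side 0.029 0.037 201 [0.4946 0.0249 0.0326] [ 0.4665 -0.0123  0.0291] [0.5225 0.0464 0.0368]
side 0.037 0.047 133 [0.3769 0.0579 0.0414] [0.3683 0.0244 0.0371] [0.3854 0.0845 0.0439]
side 0.05 0.08 113 [0.4779 0.028  0.0646] [0.4706 0.0146 0.0505] [0.4897 0.0344 0.0798]
side 0.085 0.1 58 [0.4794 0.0261 0.0913] [0.4716 0.0132 0.086 ] [0.4894 0.0331 0.0953]
```

View pics/crop0.png

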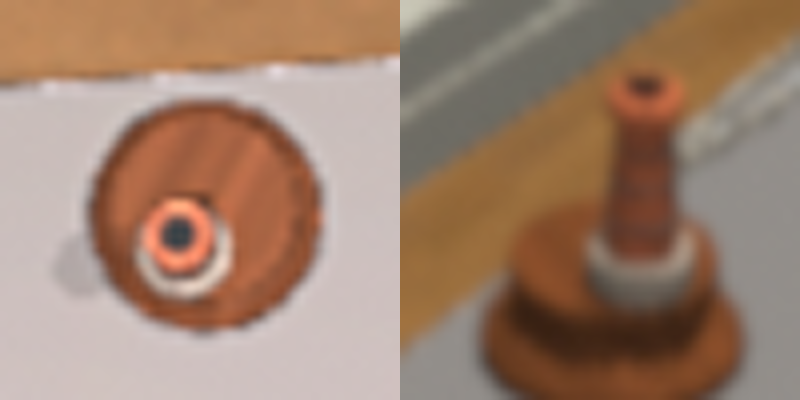

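The close crop confirms it: a red-brick chimney with a white foot on the brown stand, sitting towards the robot and to the left. Next I fit both precisely.

```bash
cat >> h.py <<'E'
from scipy.optimize import least_squares
from scipy.spatial import ConvexHull
def fitc(q,R):
    h=q[ConvexHull(q[:,:2]).vertices,:2]
    s=least_squares(lambda c:np.hypot(*(h-c).T)-R,h.mean(0),loss="soft_l1",f_scale=.001);return s.x,np.hypot(*(h-s.x).T).std()
def near(f,c,rad,lo,hi):
    P=cloud(f).reshape(-1,3);return P[(P[:,2]>lo)&(P[:,2]<hi)&(np.hypot(P[:,0]-c[0],P[:,1]-c[1])<rad)]
def overlay(f,S,C,box,name,s=8):
    u0,v0,u1,v1=box;im=cv2.resize(f["image"][v0:v1,u0:u1,::-1],None,fx=s,fy=s,interpolation=cv2.INTER_CUBIC)
    t=np.linspace(0,2*np.pi,60);k=np.c_[np.cos(t),np.sin(t)]
    for c,R,z,col in((S,.028,.033,(0,255,0)),(S,.036,.003,(0,255,0)),(C,.014,.045,(255,0,0)),(C,.01,.093,(255,255,0))):
        p=(proj(f,np.c_[c+R*k,0*t+z])-[u0,v0]+.5)*s
        cv2.polylines(im,[p.astype(np.int32)],True,col,1)
    cv2.imwrite("pics/"+name,im)
E
python3 - <<'E'
from h import *
a=dict(np.load("top0.npz"));b=dict(np.load("side0.npz"))
for n,f in(("top",a),("side",b)):
    print(n,"stand",fitc(near(f,(.495,.015),.034,.0305,.036),.028),"crown",fitc(near(f,(.481,.022),.014,.086,.097),.010))
E
```

```text
top stand (array([0.49443134, 0.01513901]), np.float64(0.00047450574762686386)) crown (array([0.48120493, 0.02174414]), np.float64(0.0003329856174055055))
side stand (array([0.49400061, 0.01742504]), np.float64(0.0010127997284143644)) crown (array([0.48048124, 0.02332046]), np.float64(0.0007214677639693856))
```

```bash
python3 - <<'E'
from h import *
a=dict(np.load("top0.npz"))
overlay(a,np.array([.4944,.0151]),np.array([.4812,.0217]),(277,160,347,220),"ov0.png")
E
python3 -m crank '[[-0.78,-0.9,0,0,0,0],[-0.78,-0.9,0,0,0,0],[-0.78,-0.9,0,0,0,0],[-0.78,-0.9,0,0,0,0],[-0.78,-0.9,0,0,0,0],[-0.78,-0.9,0,0,0,0],[-0.78,-0.9,0,0,0,0],[-0.78,-0.9,0,0,0,0],[-0.78,-0.9,0,0,0,0],[-0.78,-0.9,0,0,0,0]]' 0.2 20
```

```text
clock: 1.1
tcp_pos: [0.3632, 0.3695, 0.231]
orientation: [-0.731, -3.055, 0.001]
contact_force: [0.8, 0.1, 0.2]
grip_width: 0.0169
gripper_force: 0.0
```

View pics/ov0.png

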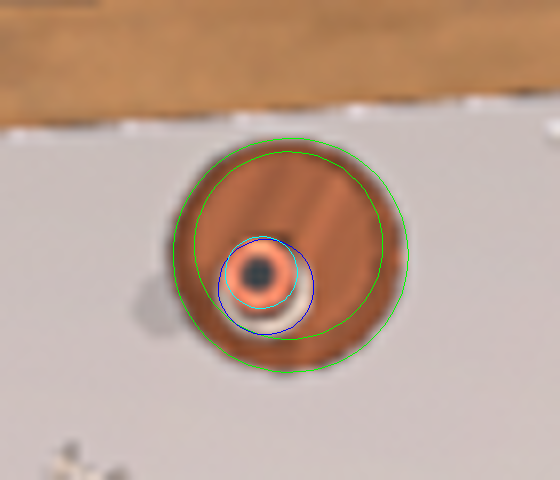

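The fitted circles sit on the stand and on the chimney's foot and crown to within about half a pixel. The push direction, (0.89,-0.45), happens to match the tool's -x axis.

```bash
python3 -m crank '[[-0.78,-0.91,0,0,0,0],[-0.78,-0.91,0,0,0,0],[-0.78,-0.91,0,0,0,0],[-0.78,-0.91,0,0,0,0],[-0.78,-0.91,0,0,0,0],[-0.78,-0.91,0,0,0,0],[-0.78,-0.91,0,0,0,0],[-0.78,-0.91,0,0,0,0],[-0.78,-0.91,0,0,0,0],[-0.78,-0.91,0,0,0,0],[-0.78,-0.91,0,0,0,0],[0,0,0,0,0,0]]'
python3 -m crank '[[-0.76,-0.91,0,0,0,0],[-0.76,-0.91,0,0,0,0],[-0.76,-0.91,0,0,0,0],[0,0,0,0,0,0],[0,0,0,0,0,0]]'
```

```text
clock: 2.3
tcp_pos: [0.4258, 0.1113, 0.2311]
orientation: [-0.739, -3.053, 0.002]
contact_force: [0.4, 0.2, -0.9]
grip_width: 0.0172
gripper_force: 0.0
clock: 2.8
tcp_pos: [0.4413, 0.0457, 0.2311]
orientation: [-0.732, -3.055, -0.0]
contact_force: [-0.0, 0.8, -0.4]
grip_width: 0.0171
gripper_force: 0.0
```

```bash
python3 -m crank '[[0,-0.15,0.9,0,0,0],[0,0,0.9,0,0,0],[0,0,0.9,0,0,0],[0,0,0.9,0,0,0],[0,0,0.9,0,0,0],[0,0,0.9,0,0,0],[0,0,0.9,0,0,0],[0,0,0.9,0,0,0],[0,0,0.9,0,0,0],[0,0,0.9,0,0,0],[0,0,0.7,0,0,0],[0,0,0,0,0,0]]'
python3 - <<'E'
from h import *
fs=eyes.grab_frame("side");ft=eyes.grab_frame("top")
ims=[cv2.resize(f["image"][v0:v1,u0:u1,::-1],(400,400),interpolation=cv2.INTER_CUBIC) for f,(u0,v0,u1,v1) in((ft,(272,155,352,235)),(fs,(274,160,354,240)))]
cv2.imwrite("pics/down.png",np.hstack(ims))
E
```

```text
clock: 4.0
tcp_pos: [0.4387, 0.0439, 0.0358]
orientation: [-0.727, -3.053, 0.002]
contact_force: [0.5, -0.6, -0.6]
grip_width: 0.0173
gripper_force: 0.0
```

View pics/down.png

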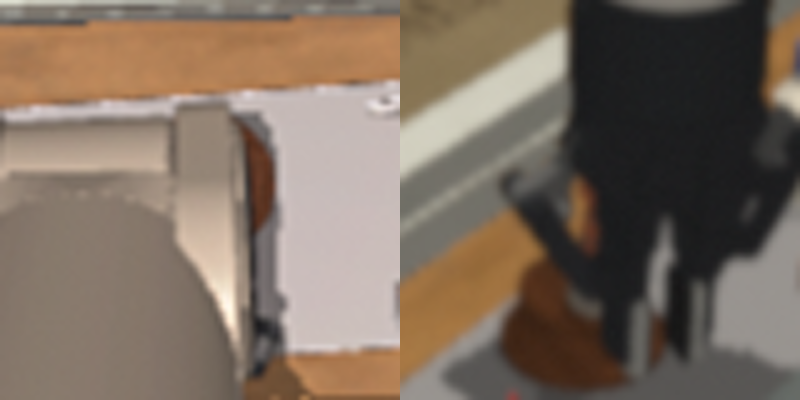

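The wrist hides the chimney from above, and in the side view the fingertips stand just behind its foot at about (630,340). I approach, then push slowly, leaving some distance for a check.

```bash
python3 -m crank '[[-0.2,0,-0.1,0,0,0],[-0.2,0,0,0,0,0],[-0.2,0,0,0,0,0],[-0.2,0,0,0,0,0],[-0.1,0,0,0,0,0],[-0.1,0,0,0,0,0],[0,0,0,0,0,0]]'
python3 -m crank '[[-0.05,0,0,0,0,0],[-0.05,0,0,0,0,0],[-0.05,0,0,0,0,0],[-0.05,0,0,0,0,0],[-0.05,0,0,0,0,0],[-0.05,0,0,0,0,0],[-0.05,0,0,0,0,0],[0,0,0,0,0,0]]'
python3 -m crank '[[-0.05,0,0,0,0,0],[-0.05,0,0,0,0,0],[-0.05,0,0,0,0,0],[-0.05,0,0,0,0,0],[-0.05,0,0,0,0,0],[-0.05,0,0,0,0,0],[-0.05,0,0,0,0,0],[0,0,0,0,0,0]]'
```

```text
clock: 4.8
tcp_pos: [0.4582, 0.0333, 0.0393]
orientation: [0.732, 3.055, -0.0]
contact_force: [-0.5, -0.2, 0.0]
grip_width: 0.0171
gripper_force: 0.0
clock: 5.6
tcp_pos: [0.4644, 0.0303, 0.0393]
orientation: [0.731, 3.055, 0.0]
contact_force: [-0.5, -0.7, 0.6]
grip_width: 0.017
gripper_force: 0.2
clock: 6.4
tcp_pos: [0.4706, 0.0271, 0.0393]
orientation: [0.731, 3.055, 0.0]
contact_force: [0.3, 0.4, -0.6]
grip_width: 0.0174
gripper_force: 0.1
```

```bash
python3 -m crank '[[0.2,0,0,0,0,0],[0.5,0,0,0,0,0],[0.7,0,-0.3,0,0,0],[0,0,-1,0,0,0],[0,0,-1,0,0,0],[0,0,-1,0,0,0],[0,1,-1,0,0,0],[0,1,-1,0,0,0],[0,1,-0.5,0,0,0],[0,1,0,0,0,0],[0,1,0,0,0,0],[0,1,0,0,0,0]]'
python3 -m crank '[[0,1,0,0,0,0],[0,1,0,0,0,0],[0,1,0,0,0,0],[0,0,0,0,0,0],[0,0,0,0,0,0]]'
cat > look.py <<'E'
from h import *
import sys
t=sys.argv[1];im=[]
for n in("top","side"):
    f=eyes.grab_frame(n);s,e=fitc(near(f,(.494,.016),.034,.0305,.036),.028);q=near(f,(.491,.018),.025,.084,.1)
    if len(q)<20: print(n,"hidden");continue
    c,e2=fitc(q,.010);print(n,s.round(4),c.round(4),"need",(s-c).round(4),e,e2,len(q))
    if n=="top":
        overlay(f,s,c,(277,160,347,220),t+".png")
print(status.get_obs()["tcp_pos"])
E
python3 look.py mid
```

```text
clock: 7.6
tcp_pos: [0.4993, 0.1481, 0.1545]
orientation: [-0.73, -3.054, 0.001]
contact_force: [1.3, 0.2, 0.4]
grip_width: 0.0169
gripper_force: 0.0
clock: 8.1
tcp_pos: [0.5261, 0.2003, 0.1541]
orientation: [-0.73, -3.054, 0.003]
contact_force: [-0.4, -1.1, 0.1]
grip_width: 0.0171
gripper_force: 0.0
top [0.4944 0.0154] [0.4898 0.016 ] need [ 0.0046 -0.0006] 0.00039595278797495306 0.00033574044932810706 64
side [0.494  0.0173] [0.4891 0.0191] need [ 0.0049 -0.0018] 0.0008898006636866956 0.0007202358353424474 63
[0.52620436 0.19926427 0.15456816]
```

View pics/mid.png

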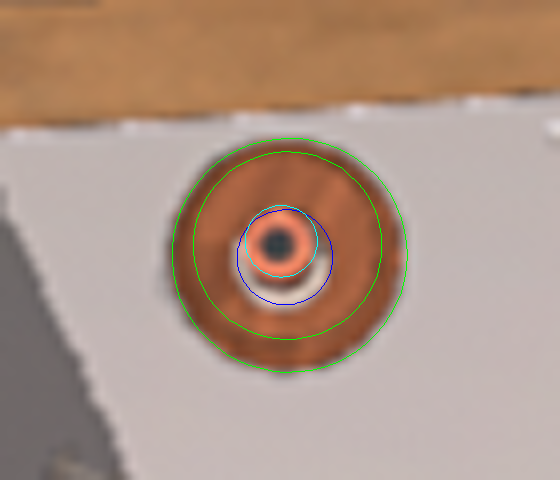

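Need about (4.7,-1.2) mm more, meaning 4.7 mm along the push and 1 mm sideways (tool +y). The chimney stands upright near (280,245) in the crop.

```bash
python3 -m crank '[[-0.16,-0.98,0,0,0,0],[0,-0.98,0,0,0,0],[0,-0.98,0,0,0,0],[0,-0.98,0,0,0,0],[0,-0.98,0,0,0,0],[0,-0.98,0,0,0,0],[0,-0.98,0,0,0,0],[0,-0.98,0,0,0,0],[0,-0.98,0,0,0,0],[0,0,0,0,0,0],[0,0,0,0,0,0]]'
python3 -m crank '[[0,0,0.95,0,0,0],[0,0,0.95,0,0,0],[0,0,0.95,0,0,0],[0,0,0.95,0,0,0],[0,0,0.95,0,0,0],[0,0,0.95,0,0,0],[0,0,0,0,0,0],[0,0,0,0,0,0],[0,0,0,0,0,0]]'
python3 - <<'E'
from h import *
o=status.get_obs();R=cv2.Rodrigues(np.array(o["orientation"]))[0]
print(o["tcp_pos"],R.T@(np.array([.4753,.0259,.039])-o["tcp_pos"])/.02)
E
```

```text
clock: 9.3
tcp_pos: [0.4501, 0.0414, 0.1554]
orientation: [0.732, 3.055, 0.001]
contact_force: [0.3, 1.1, -0.3]
grip_width: 0.0175
gripper_force: 0.0
clock: 10.2
tcp_pos: [0.4508, 0.0421, 0.0421]
orientation: [0.73, 3.054, 0.001]
contact_force: [-0.1, 0.6, 0.2]
grip_width: 0.0168
gripper_force: 0.0
[0.45082832 0.04206723 0.04206364] [-1.45673055 -0.16768942  0.15455348]
```

```bash
python3 -m crank '[[-0.2,-0.17,0.15,0,0,0],[-0.2,0,0,0,0,0],[-0.2,0,0,0,0,0],[-0.2,0,0,0,0,0],[-0.1,0,0,0,0,0],[-0.1,0,0,0,0,0],[0,0,0,0,0,0]]'
python3 -m crank '[[-0.05,0,0,0,0,0],[-0.05,0,0,0,0,0],[-0.05,0,0,0,0,0],[-0.05,0,0,0,0,0],[-0.05,0,0,0,0,0],[-0.05,0,0,0,0,0],[-0.05,0,0,0,0,0],[-0.05,0,0,0,0,0],[-0.05,0,0,0,0,0],[0,0,0,0,0,0],[0,0,0,0,0,0]]'
```

```text
clock: 10.9
tcp_pos: [0.4665, 0.0294, 0.0383]
orientation: [0.732, 3.055, 0.0]
contact_force: [0.0, -0.6, 0.4]
grip_width: 0.017
gripper_force: 0.0
clock: 12.0
tcp_pos: [0.4744, 0.0254, 0.0383]
orientation: [0.731, 3.055, 0.0]
contact_force: [-0.1, 0.0, 0.5]
grip_width: 0.0169
gripper_force: 0.1
```

```bash
python3 -m crank '[[-0.03,0.04,0,0,0,0],[0,0,0,0,0,0],[0.2,0,0,0,0,0],[0.5,0,0,0,0,0],[0.7,0,-0.3,0,0,0],[0,0,-1,0,0,0],[0,0,-1,0,0,0],[0,0,-1,0,0,0],[0,1,-1,0,0,0],[0,1,-1,0,0,0],[0,1,-0.5,0,0,0],[0,1,0,0,0,0]]'
python3 -m crank '[[0,1,0,0,0,0],[0,1,0,0,0,0],[0,1,0,0,0,0],[0,1,0,0,0,0],[0,1,0,0,0,0],[0,0,0,0,0,0],[0,0,0,0,0,0]]'
python3 look.py fin
```

```text
clock: 13.2
tcp_pos: [0.4867, 0.1115, 0.1559]
orientation: [0.73, 3.054, 0.004]
contact_force: [1.0, 0.1, -0.1]
grip_width: 0.0173
gripper_force: 0.0
clock: 13.9
tcp_pos: [0.5308, 0.1991, 0.1531]
orientation: [-0.73, -3.054, 0.003]
contact_force: [-0.5, -0.6, 0.0]
grip_width: 0.0168
gripper_force: 0.0
top [0.4939 0.015 ] [0.4938 0.0156] need [ 0.0001 -0.0006] 0.00044427598458284803 0.0006032632677938012 60
side [0.494  0.0183] [0.4936 0.0162] need [0.0004 0.0021] 0.0008383336627729584 0.0004072131465401605 61
[0.5309387  0.19795936 0.15357018]
```

View pics/fin.png

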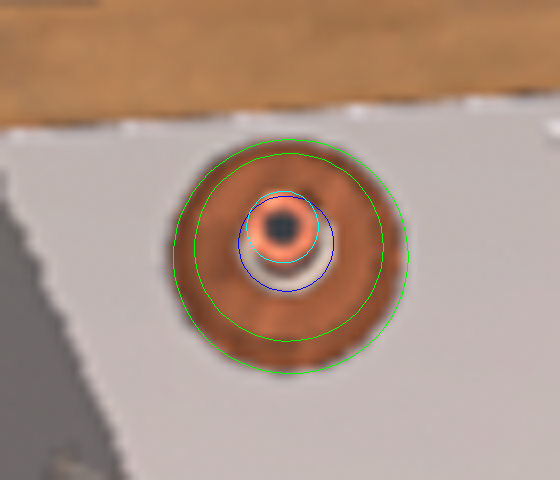

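The chimney stands upright with its foot ring concentric with the stand's top, at about (286,245) in the crop. The residual is 0 to 2 mm, inside the 4 mm limit, and the arm is clear.

```bash
python3 -c "
from bench import r
print(r.hand_in())"
```

```text
the job is handed in; nothing more can be done
None
```

I nudged the chimney by its foot to the middle of the stand and handed the job in at about 14 s: it stands upright, centred to about 0.6 mm by the top camera and 2 mm by the side camera (limit 4 mm), and the arm is clear of everything.

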